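# Sort two mould slides into pass and reject nests and lock the reject

### The job

Sort the two mould slides into the hooded nests: the slide with the round tag into the nest with the round mark, the slide with the bar-shaped tag into the nest with the bar mark, each pushed head first fully home. Their cradle only lets you take a slide by its head, so lay each one flat on the bare table, let go, and take it again by its tail; finish the round-tagged slide completely before you take up the other. Last, turn the lock collar until its arm stands at the locked mark across the nest with the bar mark, and leave the cup, the jar and the bottle where they are.

Things in the scene. Friction and masses are not known exactly. Their poses are not given: they have to be found in the camera images.
- passed_slide: Wooden mould slide, 130 x 40 x 14 mm, 40 to 85 g. Origin: centre of underside; +x points to its HEAD (narrowed to 31 mm over the last 10 mm; pale plaster disc inlaid 28 mm ahead of the origin), -x to its TAIL. On the tail, centred 43 mm behind the origin, a dark steel tag 10 mm high: a round disc of 30 mm diameter (passed).
- rejected_slide: Wooden mould slide, 130 x 40 x 14 mm, 40 to 85 g. Origin: centre of underside; +x points to its HEAD (narrowed to 31 mm over the last 10 mm; pale plaster disc inlaid 28 mm ahead of the origin), -x to its TAIL. On the tail, centred 43 mm behind the origin, a dark steel tag 10 mm high: a straight bar 10 mm along x, 34 mm across (rejected).
- cradle: Fixed plywood cradle, base 150 x 200 x 4 mm. Origin: centre of underside. The slides lie in it heads to +x, origins at x = 0, y = +60 and -60 mm (either way round), z = 4 mm. Walls up to 28 mm enclose the tails, x = -75 to -5 mm, with 2.5 mm play, too tight for fingers; beyond that the head is free at both sides. Lift straight up.
- sorter: Fixed plywood sorter, two hooded nests. Origin on the table midway between the mouths (x = 0); +x leads in. Nests at y = +75 and -75 mm: inside 45 wide, z = 4 to 24 mm, back stop x = 75, roof top z = 28. Base 4 mm thick, x = -30 to 83, y = +-108 mm; a tongue to x = -85 between the nests bears the collar. A home slide touches the back stop, 55 mm of tail outside.
- pass_mark: Raised round dark steel mark, 30 mm diameter, 3 mm high, on the roof of one nest, either one. Origin on the nest's centre line, 40 mm behind the mouth, 28 mm above the table, axes like the sorter's. A slide fully home has its origin at x = -30 mm, y = 0 in this frame.
- reject_mark: Raised dark steel bar mark, 10 x 34 mm, 3 mm high, on the roof of one nest, either one. Origin on the nest's centre line, 40 mm behind the mouth, 28 mm above the table, axes like the sorter's. A slide fully home has its origin at x = -30 mm, y = 0 in this frame.
- keeper (a joint): Lock collar on a vertical pin at sorter x = -55 mm, y = 0. At 0 its arm points to the sorter's -x; positive is anticlockwise from above. The end stops are the locked marks: +1.30 rad, arm across the -y nest; -1.30 rad, across the +y nest. Friction 0.05 N m, stays where left. The arm passes behind a slide only if that is home.
- keeper_hub (a point): Grip point on the collar's axis, 41 mm above the table, in an upright aluminium fin 36 mm long (along the arm) x 12 mm thick, z = 19 to 49 mm. Its x axis points away from the arm.
- keeper_tip (a point): End of the collar's aluminium arm (10 mm wide, z = 8 to 18 mm), 78 mm from the axis.
- clay_pot_cup: Terracotta-coloured cup, 72 mm wide, 75 mm high, a bystander. Origin: centre of its underside.
- glitter_jar: Small clear jar with black lid, 39 mm wide, 43 mm high, a bystander. Origin: centre of its underside.
- small_bottle: Small white bottle, 29 mm wide, 72 mm high, a bystander. Origin: centre of its underside.
Mind the look-alikes: they are no part of the job. Leave any purple look-alike of the rejected_slide alone.

How it is judged:
On the way, in this order (a step that is already met when the one before it is completed fails the run):
1. the round-tagged slide lies flat on the bare table, let go (height (world z) of passed_slide below 0.003 m and angle between passed_slide's own z axis and vertical below 0.04 rad and contact force between passed_slide and the fingers below 0.2 N and linear speed of passed_slide below 0.02 m/s), for 0.15 s.
2. the round-tagged slide is fully home in the nest with the round mark (x of passed_slide in the frame of pass_mark between -0.036 and -0.024 m and y of passed_slide in the frame of pass_mark between -0.008 and 0.008 m and angle between passed_slide's own z axis and vertical below 0.08 rad and height (world z) of passed_slide below 0.009 m), for 0.1 s.
3. the bar-tagged slide lies flat on the bare table, let go (height (world z) of rejected_slide below 0.003 m and angle between rejected_slide's own z axis and vertical below 0.04 rad and contact force between rejected_slide and the fingers below 0.2 N and linear speed of rejected_slide below 0.02 m/s), for 0.15 s.
4. the bar-tagged slide is fully home in the nest with the bar mark (x of rejected_slide in the frame of reject_mark between -0.036 and -0.024 m and y of rejected_slide in the frame of reject_mark between -0.008 and 0.008 m and angle between rejected_slide's own z axis and vertical below 0.08 rad and height (world z) of rejected_slide below 0.009 m), for 0.1 s.
5. the collar's arm stands at the locked mark across the nest with the bar mark (x of keeper_tip in the frame of reject_mark above -0.128 m and y of keeper_tip in the frame of reject_mark between -0.02 and 0.02 m), for 0.1 s.
At the end, for the whole second after the job is handed in: Each slide rests flat in the nest with its tag's shape, head in, within 6 mm of fully home and 8 mm of the nest's centre line; the collar's arm rests within 0.16 rad of the locked mark across the bar-marked nest; cup, jar and bottle within 30 mm of their starts (all of step 2 and all of step 4 and all of step 5 and linear speed of each of passed_slide, rejected_slide below 0.02 m/s and velocity of joint keeper between -0.1 and 0.1 rad/s and distance of each of clay_pot_cup, glitter_jar, small_bottle from where it was at the start of the episode below 0.03 m); the robot touches nothing.
It fails at once if the cup, the jar or the bottle is shifted by more than 30 mm or knocked over (distance of any of clay_pot_cup, glitter_jar, small_bottle from where it was at the start of the episode above 0.03 m or angle between any of clay_pot_cup, glitter_jar, small_bottle's own z axis and vertical above 0.5 rad).
It also fails if it takes over 72 s, if anything falls off the work surface, if the arm or the gripper's body presses on something with over 40 N, if the wrist force passes 120 N, or if a joint passes its speed limit or range.

### The arm

A 7-joint arm with a two-finger parallel gripper is mounted at the origin on a cart in front of the work surface, level with it; the furniture and walls round the work are solid. World frame = base frame: x ahead of the robot, y to its left, z up, the work surface at z = 0. Lengths are in m, angles in rad, forces in N, time in s.
With the tool pointing down it reaches from about 0.4 to 0.85 m from the base axis. Payload 10.4 kg.
Tool frame: the origin (TCP) lies at the very end of the fingers, on their centre line; the grasp point (between the pads) lies 19 mm behind it (grip_point_offset is the distance from the TCP to the grasp point, in m); z points along the fingers, y is the line along which they close (so a half turn about z gives the same grasp; the last joint's range is limited). The gripper opens to 87 mm and grips with 3 to 60 N. Pads are 19 mm wide; open, the fingers measure 117 mm over their backs; the gripper's body (75 mm by 190 mm) begins 51 mm behind the grasp point.
Start: joints at [-1.266, 0.332, -0.065, 1.46, 0.022, 1.35, -0.088], TCP at [0.201, 0.592, 0.223] pointing down, gripper open.
Joint ranges: [-2.6, 2.6], [-0.5, 2.12], [-1.47, 1.34], [0.16, 2.42], [-1.27, 4.41], [0.06, 2.06], [-2.6, 2.6]. Speed limits (rad/s): [2.22, 2.22, 2.79, 2.79, 3.14, 3.14, 3.14].

### API

Orientations are given as a unit quaternion [x, y, z, w].
In Python, from bench import * gives the robot as it stands.
- The arm moves only by the tool play_rows, never from a script. Its argument "increments" is text: rows parted by semicolons, each of 7 numbers parted by spaces: the turn, a rotation vector about the tool's x, y, z in rad, then the shift along the tool's x, y, z in m, then the opening, from 0 (shut) to 1 (fully open). A call has 1 to 8 rows; each row is the pose to reach, as a shift and turn from the pose commanded when the call began, along the tool's axes at that moment; what a row does not reach only later rows make up. A row lasts 1/10 s, in which the tool goes at most 50 mm and 8.59 degrees, less where a joint would pass 70% of its speed; a pose out of reach is approached as far as the arm can. A call with a gripper value outside its range is refused whole. The fingers move at their own pace and stop on an object; "grip_force" is the grip in N (left out, the last holds). Time passes only in rows, so rows that repeat a pose let the fingers close. It gives the time, the measured TCP pose, the force, the opening and the grip force at its end, in the units of the state.
- read_state(): the state, without advancing time (a new reading comes with each control period).
- camera(name): name is "scene" or "top" or "wrist"; returns a dict with "color" (384x512x3 uint8, red, green, blue), "fx", "fy", "cx", "cy" (pixels), "k1" (the pictures are not rectified: a ray, as slopes to the right and down, at radius r is drawn at 1 + k1 r^2 times it, then the intrinsics apply), "camera_from_world" (4x4, takes a point from world to camera coordinates); the wrist camera has in their place "mount" (4x4, takes a point from camera to tool coordinates, whose origin is the TCP and whose axes are the flange's). Camera axes: x right, y down, z forward; pixel columns grow to the right and rows downward; lengths in m; the calibration is good to about 2 mm. A picture is of the moment at which its call begins: read the wrist's pose just before it. There is no depth.
- close_job(): hands the job in; it is judged then, once.
The state is a dict: "time": time; "joint_positions": joint angles; "joint_vel": joint speeds; "joint_torque": joint torques, N m; "ee_pos": TCP position; "eef_rot": TCP orientation; "ft_force": force on the tool from outside, world axes, zero at the start; "torque": the same for the moment, N m; "width": finger opening in m; "grip_force": force on a finger pad.
Only numpy, scipy, OpenCV 4.12 (cv2) and the standard library are available. Lean on these libraries where they do the work, as an engineer would, in place of code of your own. Each camera call takes 0.05 s, during which the arm holds its last target. There are 200 camera calls.

## Working session

There is one attempt and no reset: what is moved stays moved. The work goes in short steps, Python scripts to look and compute and a tool call to move; the robot and the scene stay as the last step left them, time stands still between calls to the robot, and variables do not carry over. Pictures are saved under pics/ and viewed, at most 10 in all, crops included, and the job is handed in when it is done.

Besides the shell and the picture viewer there is one more tool, called after "Emit:" by a JSON object that holds its "fn" and its "kwargs", one argument or row to a line. play_rows: Moves the arm, as the interface text tells. Its arguments: {"type":"object","properties":{"increments":{"type":"string"},"grip_force":{"type":"number"}},"required":["increments"]}

```bash
ls; mkdir -p pics; python3 - <<'E'
from bench import *
import cv2,numpy as np
s=read_state();print({k:np.round(v,3).tolist() for k,v in s.items()})
for n in("top","scene"):
    c=camera(n);cv2.imwrite(f"pics/{n}0.png",cv2.resize(c["color"][:,:,::-1],(800,600),interpolation=cv2.INTER_CUBIC))
    np.savez(f"{n}.npz",**c);print(n,c["fx"],c["fy"],c["cx"],c["cy"],c["k1"],np.round(c["camera_from_world"],3).tolist())
E
```

```text
pics
{'time': 0.0, 'joint_positions': [-1.266, 0.333, -0.065, 1.461, 0.022, 1.35, -0.089], 'joint_vel': [0.0, -0.0, -0.001, 0.0, -0.0, 0.001, -0.001], 'joint_torque': [-0.0, -62.325, 0.024, -38.99, -0.061, 0.04, 0.0], 'ee_pos': [0.201, 0.591, 0.222], 'eef_rot': [0.163, 0.987, -0.001, -0.0], 'ft_force': [-1.203, 0.734, -0.307], 'torque': [-0.032, -0.007, 0.012], 'grip_force': 0.0, 'width': 0.087}
top 375.3867118241555 375.3867118241555 257.41866720829603 192.26802042114477 -0.06270631692641276 [[0.014, -1.0, -0.004, 0.081], [-0.993, -0.014, -0.117, 0.567], [0.117, 0.006, -0.993, 1.128], [0.0, 0.0, 0.0, 1.0]]
scene 452.58937824317354 452.58937824317354 253.26673977194704 196.54813953267194 -0.12963513340227178 [[0.856, -0.517, -0.014, -0.41], [-0.306, -0.485, -0.819, 0.261], [0.417, 0.705, -0.574, 0.966], [0.0, 0.0, 0.0, 1.0]]
```

View pics/top0.png

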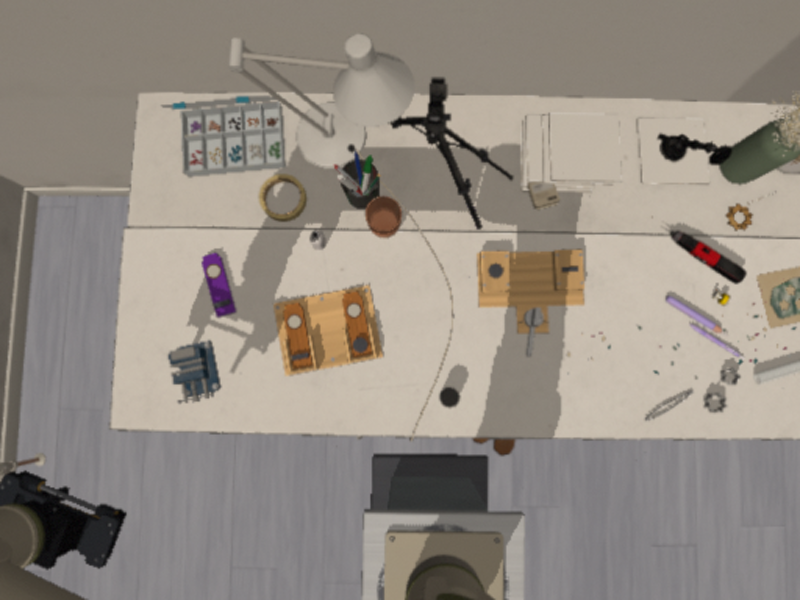

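View pics/scene0.png

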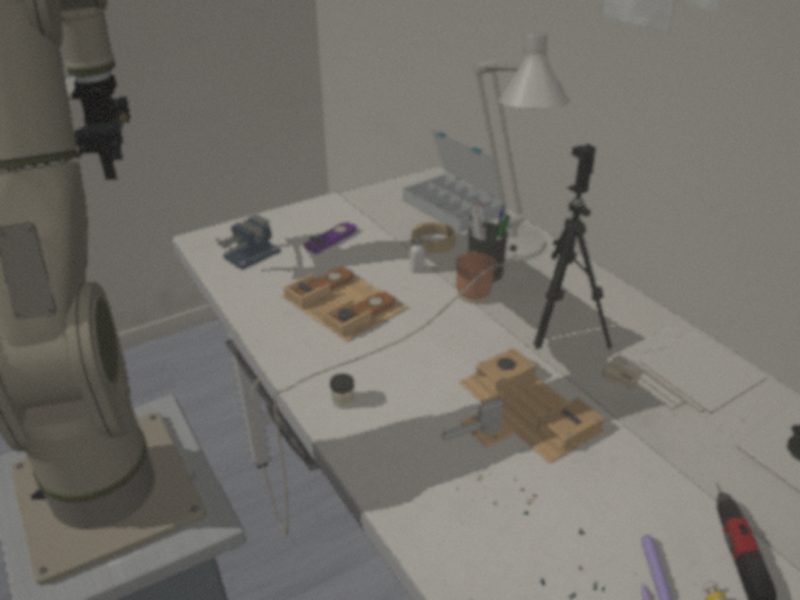

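The top view shows these candidates (800x600 px):
- **Slides:** the left cradle slide at (298,335), the right cradle slide at (358,325), and a purple look-alike at (218,285), which I'll leave alone.
- **Tags:** the right slide's at (361,343) looks round and the left slide's at (300,356) looks like a bar.
- **Sorter marks:** round at (495,271) on the +y nest, bar at (570,269) on the -y nest.
- **Bystanders:** cup (383,215), bottle (318,240), jar (450,397).

Next I'll confirm with an enlarged crop and measure.

```bash
cat > h.py <<'E'
import numpy as np,cv2
def load(n):
    return dict(np.load(n+".npz"))
def ray(c,T,uv):
    K=np.array([[c["fx"],0,c["cx"]],[0,c["fy"],c["cy"]],[0,0,1]],float)
    p=cv2.undistortPoints(np.array([[uv]],float),K,np.array([float(c["k1"]),0,0,0]),None,None)[0,0]
    # cv2 model: x_d = x(1+k1 r^2)
    R=T[:3,:3]; o=-R.T@T[:3,3]; return o,R.T@np.array([p[0],p[1],1])
def onplane(c,T,uv,z):
    o,d=ray(c,T,uv); return o+d*(z-o[2])/d[2]
def blobs(mask,amin):
    n,l,s,ce=cv2.connectedComponentsWithStats(mask.astype(np.uint8))
    return [(i,s[i],ce[i],l==i) for i in range(1,n) if s[i][4]>=amin]
E
python3 - <<'E'
from h import *
c=load("top");T=c["camera_from_world"];im=c["color"]
hsv=cv2.cvtColor(im,cv2.COLOR_RGB2HSV)
wood=((hsv[...,0]<22)&(hsv[...,1]>80)&(hsv[...,2]>60))
for i,s,ce,m in blobs(wood,60): print("wood",s.tolist(),ce.round(1))
dark=(im.max(2)<95)
for i,s,ce,m in blobs(dark,8):
    if 170<ce[0]<390 and 150<ce[1]<270: print("dark",s.tolist(),ce.round(1))
pale=(im.min(2)>150)
for i,s,ce,m in blobs(pale,8):
    if 170<ce[0]<390 and 150<ce[1]<270: print("pale",s.tolist(),ce.round(1))
a=cv2.resize(im[175:250,170:255],None,fx=4.6,fy=4.6,interpolation=cv2.INTER_CUBIC)
b=cv2.resize(im[150:235,295:380],None,fx=4.6,fy=4.6,interpolation=cv2.INTER_CUBIC)
h=max(a.shape[0],b.shape[0]);o=np.zeros((h,a.shape[1]+b.shape[1],3),np.uint8);o[:a.shape[0],:a.shape[1]]=a;o[:b.shape[0],a.shape[1]:]=b
cv2.imwrite("pics/crop0.png",o[:,:,::-1]);print(o.shape)
E
```

```text
wood [166, 112, 30, 29, 314] [180.3 125.9]
wood [234, 125, 23, 27, 483] [245.  137.9]
wood [465, 131, 16, 16, 145] [472.7 138.5]
wood [305, 160, 69, 53, 2457] [339.5 180.2]
wood [486, 172, 26, 37, 325] [496.2 186.5]
wood [175, 183, 70, 57, 2734] [209.1 211.1]
wood [316, 281, 13, 10, 104] [322.2 284.9]
dark [199, 148, 5, 5, 16] [200.9 150.5]
dark [354, 161, 3, 25, 31] [354.4 174.2]
dark [313, 169, 9, 8, 54] [316.9 172.7]
dark [359, 171, 11, 3, 28] [363.5 171.8]
dark [339, 198, 4, 12, 27] [340.7 203.4]
dark [226, 215, 10, 11, 73] [230.3 219.9]
dark [186, 225, 12, 8, 47] [191.6 227.5]
dark [282, 248, 12, 12, 116] [287.3 253.6]
pale [71, 146, 260, 134, 22753] [197.8 215.2]
(391, 782, 3)
```

View pics/crop0.png

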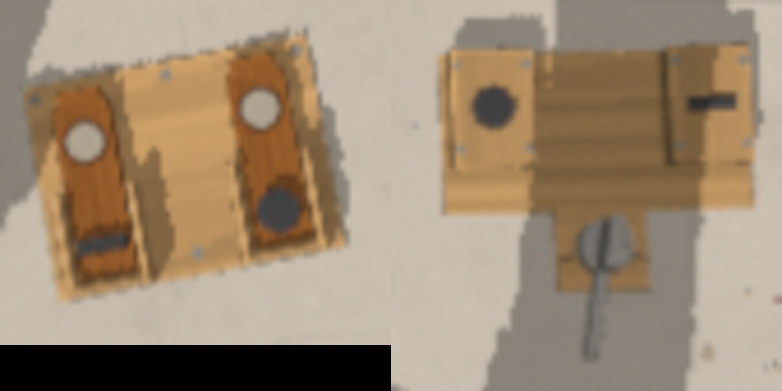

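The crop is clear. The right slide has the round tag at crop (279,209) and its disc at (260,109). The left slide has the bar tag at (103,243) and its disc at (84,142). The round mark is on the left (+y) nest, and the bar mark is on the right (-y) nest.

```bash
cat >> h.py <<'E'
def plan(p,yaw,s,opening=None):
    """one row from present pose to world TCP p, slide heading yaw (tool x = -heading)"""
    from scipy.spatial.transform import Rotation as R
    r0=R.from_quat(s["eef_rot"]); x=-np.array([np.cos(yaw),np.sin(yaw),0]); z=np.array([0,0,-1.]);M=np.c_[x,np.cross(z,x),z]
    rv=(r0.inv()*R.from_matrix(M)).as_rotvec(); d=r0.inv().apply(np.array(p)-s["ee_pos"])
    return rv.round(4),d.round(4)
E
python3 - <<'E'
from h import *
c=load("top");T=c["camera_from_world"];im=c["color"].astype(float)
hsv=cv2.cvtColor(c["color"],cv2.COLOR_RGB2HSV).astype(float)
def cen(x0,y0,w,dark=True):
    # weighted centroid by saturation-poor pixels
    x,y=170+x0/4.6,175+y0/4.6
    X,Y=np.meshgrid(np.arange(512),np.arange(384));m=(abs(X-x)<=w)&(abs(Y-y)<=w)&(hsv[...,1]<95)
    if dark:m&=im.max(2)<110
    n,l,s,ce=cv2.connectedComponentsWithStats(m.astype(np.uint8));i=1+np.argmax(s[1:,4]);return ce[i]
P={}
for n,x,y,z,d in(("bdisc",84,142,.018,0),("rdisc",260,109,.018,0),("rtag",279,209,.028,1),("btag",103,243,.028,1)):
    uv=cen(x,y,7,d);P[n]=onplane(c,T,uv,z);print(n,uv.round(1),P[n].round(4))
for n in"rb":
    v=P[n+"disc"]-P[n+"tag"];yaw=np.arctan2(v[1],v[0]);print(n,"len",np.hypot(*v[:2]),"yaw",yaw,"origin",(P[n+"tag"]+v*43/71).round(4))
r=onplane(c,T,(316.9,172.7),.031);b=onplane(c,T,(363.5,171.8),.031)
v=r-b;yaw=np.arctan2(-v[0],v[1]);print("marks",r,b,np.hypot(*v[:2]),"yaw",yaw)
for n,u in(("cup",(383,215)),("bottle",(318,240)),("jar",(450,397)),("free",(412,300)),("cable",(453,300)),("edge",(412,437))): print(n,onplane(c,T,np.array(u)/1.5625,0 if n in("free","cable","edge") else .05).round(3))
E
```

```text
bdisc [187.9 205.4] [0.5236 0.3059 0.018 ]
rdisc [226. 198.] [0.5485 0.1869 0.018 ]
rtag [230.1 220.2] [0.4789 0.1718 0.028 ]
btag [191.3 227.7] [0.454  0.2911 0.028 ]
r len 0.0711343075743607 yaw 0.21324932077490766 origin [0.521  0.1809 0.0219]
b len 0.07121955218751282 yaw 0.2094356501370588 origin [0.4961 0.3001 0.0219]
marks [ 0.63066187 -0.0961937   0.031     ] [ 0.63573799 -0.24283479  0.031     ] 0.14672892325901962 yaw 0.03460215213015736
cup [0.735 0.129 0.05 ]
bottle [0.683 0.257 0.05 ]
jar [ 0.379 -0.006  0.05 ]
free [0.571 0.069 0.   ]
cable [ 0.572 -0.015  0.   ]
edge [0.297 0.066 0.   ]
```

```bash
python3 - <<'E'
from bench import *;from h import *
print(plan((.52,.187,.22),.213,read_state()))
E
```

```text
(array([-1.300e-03, -3.000e-04, -5.408e-01]), array([-0.4321, -0.2802,  0.0022]))
```

Emit:
{"fn": "play_rows", "kwargs": {
  "increments": "0 0 -0.541 -0.432 -0.28 0.002 1;0 0 -0.541 -0.432 -0.28 0.002 1;0 0 -0.541 -0.432 -0.28 0.002 1;0 0 -0.541 -0.432 -0.28 0.002 1;0 0 -0.541 -0.432 -0.28 0.002 1;0 0 -0.541 -0.432 -0.28 0.002 1;0 0 -0.541 -0.432 -0.28 0.002 1;0 0 -0.541 -0.432 -0.28 0.002 1"
}}

```text
time: 0.9
ee_pos: [0.4474, 0.2789, 0.2209]
eef_rot: [-0.106, 0.994, 0.0, -0.0]
ft_force: [0.9, 0.9, 0.5]
width: 0.0868
grip_force: 0.0
```

```bash
python3 - <<'E'
from bench import *;from h import *
s=read_state();print(s["ee_pos"],plan((.52,.187,.22),.213,s))
E
```

```text
[0.44738693 0.27887402 0.22093092] (array([ 0.0001, -0.0001,  0.0002]), array([-0.0515, -0.1052,  0.0009]))
```

Emit:
{"fn": "play_rows", "kwargs": {
  "increments": "0 0 0 -0.051 -0.105 0.001 1;0 0 0 -0.051 -0.105 0.001 1;0 0 0 -0.051 -0.105 0.001 1;0 0 0 -0.051 -0.105 0.001 1;0 0 0 -0.051 -0.105 0.001 1"
}}

```text
time: 1.4
ee_pos: [0.5181, 0.1895, 0.2196]
eef_rot: [-0.106, 0.994, 0.0, -0.0]
ft_force: [-0.6, 1.1, 0.3]
width: 0.0866
grip_force: 0.0
```

```bash
cat >> h.py <<'E'
def wrist(tag):
    from bench import read_state,camera
    from scipy.spatial.transform import Rotation as R
    s=read_state();c=camera("wrist");W=np.eye(4);W[:3,:3]=R.from_quat(s["eef_rot"]).as_matrix();W[:3,3]=s["ee_pos"]
    T=np.linalg.inv(W@c["mount"]);np.savez(tag+".npz",T=T,**c);cv2.imwrite(f"pics/{tag}.png",c["color"][:,:,::-1]);return s,c,T
def proj(c,T,p):
    q=T@np.r_[p,1];K=np.array([[c["fx"],0,c["cx"]],[0,c["fy"],c["cy"]],[0,0,1]],float)
    return cv2.projectPoints(q[:3].reshape(1,3),np.zeros(3),np.zeros(3),K,np.array([float(c["k1"]),0,0,0]))[0].ravel()
E
python3 - <<'E'
from h import *
s,c,T=wrist("w1");print(s["ee_pos"],s["eef_rot"].round(4))
for n,p in(("rdisc",(.5485,.1869,.018)),("rtag",(.4789,.1718,.028)),("bdisc",(.5236,.3059,.018)),("btag",(.454,.2911,.028))):print(n,proj(c,T,p))
E
```

```text
[0.51814009 0.18951493 0.21963797] [-1.064e-01  9.943e-01  1.000e-04 -4.000e-04]
rdisc [248.83002842 189.64683668]
rtag [248.23523841 134.33438063]
bdisc [343.01555509 190.36314337]
btag [350.2157951 135.620704 ]
```

View pics/w1.png

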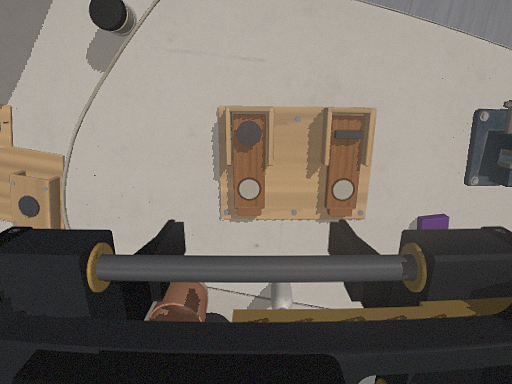

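The wrist view shows the round tag at (248,134), its disc at (248,189), the bar tag at (349,134) and its disc at (343,189). All are within about 1 px of the top-camera estimate, so I'll go ahead and grasp.

```bash
python3 - <<'E'
from bench import *;from h import *
s=read_state();print(s["ee_pos"],plan((.5503,.1872,.04),.213,s),s["ft_force"])
E
```

```text
[0.51781484 0.19027896 0.21972986] (array([ 0.0005, -0.0007,  0.0018]), array([-0.0312, -0.01  ,  0.1797])) [ 0.3429735  -0.3494379   0.30429033]
```

Emit:
{"fn": "play_rows", "kwargs": {
  "increments": "0 0 0 -0.031 -0.01 0.14 1;0 0 0 -0.031 -0.01 0.14 1;0 0 0 -0.031 -0.01 0.14 1;0 0 0 -0.031 -0.01 0.14 1;0 0 0 -0.031 -0.01 0.18 1;0 0 0 -0.031 -0.01 0.18 1;0 0 0 -0.031 -0.01 0.18 1"
}}

```text
time: 2.15
ee_pos: [0.551, 0.1869, 0.0419]
eef_rot: [-0.107, 0.994, 0.0, 0.0]
ft_force: [-0.2, -0.2, 0.9]
width: 0.0868
grip_force: 0.0
```

```bash
python3 - <<'E'
from bench import *;from h import *
s=read_state();print(s["ee_pos"],plan((.5503,.1872,.007),.213,s),s["ft_force"])
E
```

```text
[0.55095093 0.18688455 0.04189167] (array([0.0006, 0.0004, 0.0014]), array([0.0006, 0.0004, 0.0349])) [-0.15805766 -0.18987524  0.90778763]
```

Emit:
{"fn": "play_rows", "kwargs": {
  "increments": "0 0 0.001 0 0 0.033 1;0 0 0.001 0 0 0.033 1;0 0 0.001 0 0 0.033 1;0 0 0.001 0 0 0.033 0;0 0 0.001 0 0 0.033 0;0 0 0.001 0 0 0.033 0;0 0 0.001 0 0 0.033 0;0 0 0.001 0 0 0.033 0",
  "grip_force": 25
}}

```text
time: 2.95
ee_pos: [0.5511, 0.1858, 0.0072]
eef_rot: [-0.106, 0.994, 0.0, 0.0]
ft_force: [-0.5, 0.1, 0.4]
width: 0.055
grip_force: 0.0
```

Emit:
{"fn": "play_rows", "kwargs": {
  "increments": "0 0 0 0 0 0 0;0 0 0 0 0 0 0;0 0 0 0 0 0 0"
}}

```text
time: 3.25
ee_pos: [0.5511, 0.1858, 0.007]
eef_rot: [-0.106, 0.994, 0.0, -0.0]
ft_force: [-0.7, 0.2, 0.1]
width: 0.0399
grip_force: 25.0
```

Emit:
{"fn": "play_rows", "kwargs": {
  "increments": "0 0 0 0 0 -0.04 0;0 0 0 0 0 -0.08 0;0 0 0 0 0 -0.08 0;0 0 0 0 0 -0.08 0"
}}

```text
time: 3.65
ee_pos: [0.5515, 0.186, 0.0877]
eef_rot: [-0.106, 0.994, 0.0, 0.001]
ft_force: [-0.7, 0.0, -2.0]
width: 0.0397
grip_force: 25.0
```

```bash
python3 - <<'E'
from bench import *;from h import *
s=read_state();print(s["ee_pos"],s["width"],plan((.59,.061,.087),.035,s),s["ft_force"])
E
```

```text
[0.55146    0.1860296  0.08767782] 0.039661458669607866 (array([0.0008, 0.0016, 0.1772]), array([-0.0113, -0.1303,  0.0006])) [-0.70314925  0.00419928 -1.98222162]
```

Emit:
{"fn": "play_rows", "kwargs": {
  "increments": "0 0 0.177 -0.011 -0.13 0 0;0 0 0.177 -0.011 -0.13 0 0;0 0 0.177 -0.011 -0.13 0 0;0 0 0.177 -0.011 -0.13 0 0;0 0 0.177 -0.011 -0.13 0.06 0;0 0 0.177 -0.011 -0.13 0.06 0;0 0 0.177 -0.011 -0.13 0.06 0"
}}

```text
time: 4.35
ee_pos: [0.5867, 0.0613, 0.0244]
eef_rot: [-0.018, 1.0, -0.001, -0.003]
ft_force: [0.1, 0.7, -0.3]
width: 0.0398
grip_force: 25.0
```

```bash
python3 - <<'E'
from bench import *;from h import *
s=read_state();print(s["ee_pos"],s["width"],plan((.59,.061,.003),.035,s),s["ft_force"])
E
```

```text
[0.58669468 0.06128218 0.02438252] 0.039767667373870344 (array([-0.001, -0.006,  0.001]), array([-0.0034, -0.0004,  0.0214])) [ 0.07757059  0.74823096 -0.34959403]
```

Emit:
{"fn": "play_rows", "kwargs": {
  "increments": "0 0 0 -0.002 0 0.012 0;0 0 0 -0.002 0 0.018 0;0 0 0 -0.002 0 0.021 0;0 0 0 -0.002 0 0.021 0;0 0 0 -0.002 0 0.021 0"
}}

```text
time: 4.85
ee_pos: [0.5915, 0.0613, 0.0066]
eef_rot: [-0.018, 1.0, 0.0, 0.0]
ft_force: [0.4, 0.8, 1.3]
width: 0.0397
grip_force: 25.0
```

```bash
python3 - <<'E'
from bench import *;from h import *
s=read_state();print(s["ee_pos"],s["width"],plan((.588,.061,.003),.035,s),s["ft_force"])
E
```

```text
[0.59150553 0.06133569 0.00657813] 0.03969131781279708 (array([0.0004, 0.0007, 0.0003]), array([ 0.0035, -0.0002,  0.0036])) [0.44118151 0.80684195 1.2773535 ]
```

Emit:
{"fn": "play_rows", "kwargs": {
  "increments": "0 0 0 0 0 0.002 0;0 0 0 0 0 0.0035 0;0 0 0 0 0 0.0035 0;0 0 0 0 0 0.0035 0"
}}

```text
time: 5.25
ee_pos: [0.5917, 0.0612, 0.003]
eef_rot: [-0.018, 1.0, 0.0, 0.001]
ft_force: [0.7, 0.3, 5.4]
width: 0.0395
grip_force: 25.0
```

Emit:
{"fn": "play_rows", "kwargs": {
  "increments": "0 0 0 0 0 0 0.75;0 0 0 0 0 0 0.75;0 0 0 0 0 0 0.75;0 0 0 0 0 0 0.75;0 0 0 0 0 0 0.75;0 0 0 0 0 0 0.75;0 0 0 0 0 -0.04 0.75;0 0 0 0 0 -0.09 0.75"
}}

```text
time: 6.05
ee_pos: [0.5894, 0.0608, 0.0915]
eef_rot: [-0.018, 1.0, -0.001, -0.002]
ft_force: [1.2, 0.3, 0.0]
width: 0.0652
grip_force: 0.0
```

Emit:
{"fn": "play_rows", "kwargs": {
  "increments": "0 0 0 0.12 0 -0.12 0.75;0 0 0 0.12 0 -0.12 0.75;0 0 0 0.12 0 -0.12 0.75;0 0 0 0.12 0 -0.12 0.75;0 0 0 0.12 0 -0.12 0.75"
}}

```text
time: 6.55
ee_pos: [0.4712, 0.0572, 0.2151]
eef_rot: [-0.018, 1.0, 0.001, 0.002]
ft_force: [0.6, 0.0, -0.3]
width: 0.0655
grip_force: 0.0
```

```bash
python3 - <<'E'
from h import *
s,c,T=wrist("w2");print(s["ee_pos"])
for n,p in(("disc",(.588,.062,.014)),("tag",(.517,.06,.024)),("rm",(.6307,-.0962,.031)),("bm",(.6357,-.2428,.031))):print(n,proj(c,T,p))
E
```

```text
[0.47117429 0.05715583 0.21513095]
disc [256.0597002  250.53333139]
tag [256.50707664 203.97828354]
rm [139.65687705 279.80253389]
bm [ 40.11354323 276.60696086]
```

View pics/w2.png

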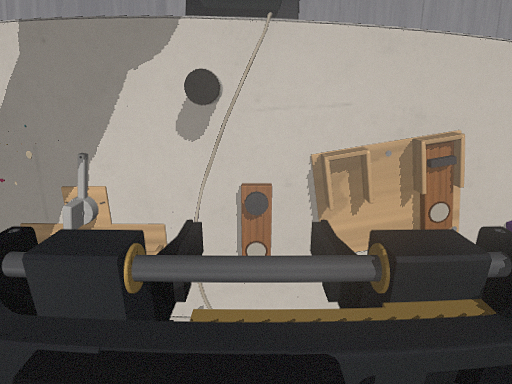

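Placed flat: the round tag is at (256,204) and the disc at (256,250), as predicted. Before re-gripping I'll measure the sorter with the wrist camera.

Emit:
{"fn": "play_rows", "kwargs": {
  "increments": "0 0 0 0.05 -0.22 -0.06 0.75;0 0 0 0.05 -0.22 -0.06 0.75;0 0 0 0.05 -0.22 -0.06 0.75;0 0 0 0.05 -0.22 -0.06 0.75;0 0 0 0.05 -0.22 -0.06 0.75;0 0 0 0.05 -0.22 -0.06 0.75;0 0 0 0.05 -0.22 -0.06 0.75"
}}

```text
time: 7.3
ee_pos: [0.4293, -0.165, 0.2715]
eef_rot: [-0.017, 1.0, -0.0, -0.001]
ft_force: [-0.4, -0.0, -0.2]
width: 0.0651
grip_force: 0.0
```

```bash
python3 - <<'E'
from h import *
d=load("w2");T2=d["T"]
s,c,T=wrist("w3");print(s["ee_pos"])
for n,p in(("rm",(.6307,-.0962,.031)),("bm",(.6357,-.2428,.031))):print(n,proj(c,T,p))
im=c["color"]
for i,st,ce,m in blobs(im.max(2)<75,25):
    if ce[1]<300:print(st.tolist(),ce.round(1),onplane(c,T,ce,.031).round(4))
im=d["color"]
for i,st,ce,m in blobs(im.max(2)<95,100):
    if 230<ce[0]<280 and 170<ce[1]<230:print("tag",st.tolist(),ce.round(1),onplane(d,T2,ce,.024).round(4))
E
```

```text
[ 0.42927512 -0.16502824  0.2714723 ]
rm [295.01178593 288.47707304]
bm [202.78160482 288.24826461]
[255, 0, 131, 56, 5441] [308.2  24.5] [ 0.2521 -0.1058  0.031 ]
[50, 91, 44, 32, 68] [ 73.4 107. ] [ 0.361  -0.4163  0.031 ]
[34, 96, 42, 33, 58] [ 52.3 112.7] [ 0.3688 -0.4484  0.031 ]
[9, 109, 10, 7, 42] [ 13.1 111.9] [ 0.3676 -0.5087  0.031 ]
[362, 116, 17, 27, 66] [366.3 126.7] [ 0.3755 -0.0175  0.031 ]
[7, 119, 12, 9, 49] [ 12.2 123.1] [ 0.3833 -0.5129  0.031 ]
[390, 214, 8, 14, 30] [392.3 219.3] [0.5083 0.0405 0.031 ]
[192, 285, 20, 6, 80] [202.2 287.1] [ 0.6336 -0.2437  0.031 ]
tag [245, 191, 23, 25, 433] [256. 203.] [0.5158 0.0593 0.024 ]
```

View pics/w3.png

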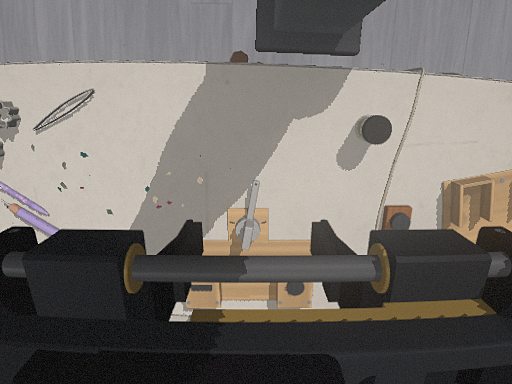

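Bar mark at (202,287), round mark at about (295,288), collar hub at (248,230) with its arm pointing to -x. The slide's round tag is at (399,222).

```bash
python3 - <<'E'
from h import *
c=load("w3");T=c["T"];im=c["color"]
X,Y=np.meshgrid(np.arange(512),np.arange(384))
for th in(80,95,110):
    m=(im.max(2)<th)&(X>185)&(X<312)&(Y>279)&(Y<299)
    for i,st,ce,mm in blobs(m,25):print(th,st.tolist(),ce.round(1),onplane(c,T,ce,.031).round(4))
hsv=cv2.cvtColor(im,cv2.COLOR_RGB2HSV)
w=(hsv[...,1]>70)&(hsv[...,0]<25)
for u in(206,215,222,275,285,295,303):
    col=w[225:262,u];v=225+np.argmax(col);print(u,v,onplane(c,T,(u,v-.5),.004).round(4))
row=w[215,215:280];print("tongue",215+np.where(row)[0][[0,-1]],[onplane(c,T,(215+x,215),.004).round(4)[1] for x in np.where(row)[0][[0,-1]]])
print("tongue tip v",[(v:=200+np.argmax(w[200:235,u]),onplane(c,T,(u,v-.5),.004).round(4)) for u in(235,262)])
g=(hsv[...,1]<40)&(X>225)&(X<275)&(Y>205)&(Y<247)
g&=(im.max(2)>80)
for i,st,ce,mm in blobs(g,60):print("hub",st.tolist(),ce.round(1))
E
```

```text
80 [186, 280, 126, 19, 584] [247.2 284.5] [ 0.6257 -0.1723  0.031 ]
95 [186, 280, 126, 19, 632] [249.1 284.7] [ 0.626  -0.1693  0.031 ]
110 [186, 280, 126, 19, 684] [248.1 284.7] [ 0.6261 -0.1709  0.031 ]
206 241 [ 0.5648 -0.2407  0.004 ]
215 241 [ 0.5643 -0.2262  0.004 ]
222 241 [ 0.5638 -0.215   0.004 ]
275 240 [ 0.559  -0.1304  0.004 ]
285 240 [ 0.5585 -0.1144  0.004 ]
295 240 [ 0.558  -0.0984  0.004 ]
303 240 [ 0.5576 -0.0856  0.004 ]
tongue [228 267] [np.float64(-0.2057), np.float64(-0.145)]
tongue tip v [(np.int64(209), array([ 0.5087, -0.1949,  0.004 ])), (np.int64(208), array([ 0.5056, -0.1533,  0.004 ]))]
hub [226, 206, 49, 41, 941] [251.6 224.8]
```

```bash
python3 - <<'E'
from bench import *;from h import *
s=read_state();print(s["ee_pos"],plan((.5143,.0595,.05),.035,s))
E
```

```text
[ 0.42934907 -0.16405478  0.27132694] (array([-0.0001, -0.0019,  0.0007]), array([-0.0933,  0.2204,  0.2211]))
```

Emit:
{"fn": "play_rows", "kwargs": {
  "increments": "0 0 0 -0.093 0.22 0.14 0.8;0 0 0 -0.093 0.22 0.14 0.8;0 0 0 -0.093 0.22 0.14 0.8;0 0 0 -0.093 0.22 0.14 0.8;0 0 0 -0.093 0.22 0.14 0.8;0 0 0 -0.093 0.22 0.14 0.8;0 0 0 -0.093 0.22 0.221 0.8;0 0 0 -0.093 0.22 0.221 0.8"
}}

```text
time: 8.15
ee_pos: [0.5124, 0.0608, 0.0476]
eef_rot: [-0.02, 1.0, -0.0, -0.002]
ft_force: [1.5, 0.1, -0.4]
width: 0.0696
grip_force: 0.0
```

```bash
python3 - <<'E'
from bench import *;from h import *
s=read_state();print(s["ee_pos"],plan((.5143,.0595,.004),.035,s))
E
```

```text
[0.51243277 0.06084959 0.04758173] (array([-0.0004, -0.0037,  0.0046]), array([-0.002 , -0.0014,  0.0436]))
```

Emit:
{"fn": "play_rows", "kwargs": {
  "increments": "0 0 0.003 0 -0.001 0.025 0.8;0 0 0.003 0 -0.001 0.042 0.8;0 0 0.003 0 -0.001 0.042 0.8;0 0 0.003 0 -0.001 0.042 0.8;0 0 0.003 0 -0.001 0.042 0;0 0 0.003 0 -0.001 0.042 0;0 0 0.003 0 -0.001 0.042 0;0 0 0.003 0 -0.001 0.042 0",
  "grip_force": 30
}}

```text
time: 8.95
ee_pos: [0.5146, 0.0575, 0.01]
eef_rot: [-0.016, 1.0, 0.0, 0.0]
ft_force: [0.1, 0.1, -0.2]
width: 0.0456
grip_force: 0.0
```

Emit:
{"fn": "play_rows", "kwargs": {
  "increments": "0 0 0 0 0 0 0;0 0 0 0 0 0 0;0 0 0 0 0 0 0"
}}

```text
time: 9.25
ee_pos: [0.5145, 0.0575, 0.0098]
eef_rot: [-0.016, 1.0, 0.0, 0.0]
ft_force: [-1.4, 0.7, 4.9]
width: 0.0393
grip_force: 30.0
```

Emit:
{"fn": "play_rows", "kwargs": {
  "increments": "0 0 0 0 0 0 0.65;0 0 0 0 0 0 0.65;0 0 0 0 0 0 0.65;0 0 0 0 0 0.006 0.65;0 0 0 0 0 0.006 0.65;0 0 0 0 0 0.006 0;0 0 0 0 0 0.006 0;0 0 0 0 0 0.006 0"
}}

```text
time: 10.05
ee_pos: [0.5143, 0.0573, 0.0036]
eef_rot: [-0.016, 1.0, 0.0, 0.0]
ft_force: [-0.5, 0.2, 0.0]
width: 0.04
grip_force: 1.1
```

Emit:
{"fn": "play_rows", "kwargs": {
  "increments": "0 0 0 0 0 0 0;0 0 0 0 0 0 0"
}}

```text
time: 10.25
ee_pos: [0.5143, 0.0574, 0.0035]
eef_rot: [-0.016, 1.0, 0.0, 0.0]
ft_force: [0.2, 0.4, -0.9]
width: 0.0395
grip_force: 30.0
```

Emit:
{"fn": "play_rows", "kwargs": {
  "increments": "0 0 0 0 0 -0.02 0;0 0 0 0 0 -0.02 0;0 0 0 0 0 -0.02 0;0 0 0 0 0 -0.02 0"
}}

```text
time: 10.65
ee_pos: [0.5139, 0.0574, 0.0229]
eef_rot: [-0.016, 1.0, -0.0, -0.0]
ft_force: [0.3, -0.7, -0.3]
width: 0.0399
grip_force: 30.0
```

```bash
python3 - <<'E'
from bench import *;from h import *
s=read_state();print(s["ee_pos"],s["ft_force"],s["width"],plan((.555-.16,-.0976-.0061,.04),.038,s))
E
```

```text
[0.51386652 0.05737965 0.0229031 ] [ 0.26792275 -0.72614765 -0.25447152] 0.03988937700222033 (array([ 0.    , -0.0007, -0.0057]), array([ 0.124 , -0.1572, -0.017 ]))
```

Emit:
{"fn": "play_rows", "kwargs": {
  "increments": "0 0 0 0 0 -0.05 0;0 0 -0.005 0.058 -0.157 -0.05 0;0 0 -0.005 0.058 -0.157 -0.05 0;0 0 -0.005 0.058 -0.157 -0.05 0;0 0 -0.005 0.058 -0.157 -0.05 0;0 0 -0.005 0.058 -0.157 -0.05 0;0 0 -0.005 0.058 -0.157 -0.05 0;0 0 -0.005 0.058 -0.157 -0.05 0",
  "grip_force": 45
}}

```text
time: 11.45
ee_pos: [0.4617, -0.1001, 0.0732]
eef_rot: [-0.02, 1.0, 0.0, -0.0]
ft_force: [0.7, 0.5, -0.5]
width: 0.0392
grip_force: 45.0
```

```bash
python3 - <<'E'
from bench import *;from h import *
s,c,T=wrist("w4");print(s["ee_pos"],s["ft_force"],s["width"],plan((.46,-.1012,.011),.038,s))
n=cv2.resize(camera("scene")["color"][230:300,200:370],None,fx=4.5,fy=4.5,interpolation=cv2.INTER_CUBIC)
cv2.imwrite("pics/s4.png",n[:,:,::-1])
E
```

```text
[ 0.4616574  -0.10012425  0.07317391] [ 0.66455776  0.47238033 -0.49642555] 0.039151884615309725 (array([ 0.0003, -0.0004,  0.0011]), array([ 0.0017, -0.001 ,  0.0622]))
```

View pics/s4.png

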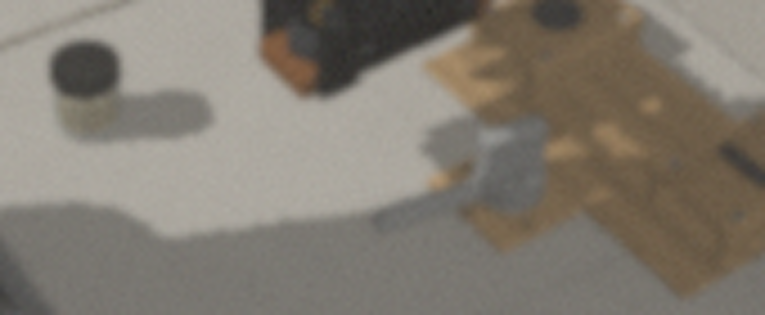

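The slide's tail shows at (290,70) in the gripper and the jar is untouched at (85,85). The head is hidden, so I'll descend to the middle of the nest height and watch the forces.

Emit:
{"fn": "play_rows", "kwargs": {
  "increments": "0 0 0 0.001 -0.001 0.045 0;0 0 0 0.001 -0.001 0.0615 0;0 0 0 0.001 -0.001 0.0615 0;0 0 0 0.001 -0.001 0.0615 0;0 0 0 0.001 -0.001 0.0615 0"
}}

```text
time: 12.05
ee_pos: [0.4614, -0.1023, 0.0131]
eef_rot: [-0.019, 1.0, 0.0, 0.001]
ft_force: [0.1, -0.5, -1.3]
width: 0.0392
grip_force: 45.0
```

```bash
python3 - <<'E'
from bench import *;from h import *
s=read_state();print(s["ee_pos"],s["ft_force"],plan((.46,-.1012,.0115),.038,s),plan((.554,-.0976,.0115),.038,s))
E
```

```text
[ 0.46144857 -0.10225874  0.01313429] [ 0.10286495 -0.48794419 -1.25925298] (array([ 0.    ,  0.0019, -0.0003]), array([0.0014, 0.0011, 0.0016])) (array([ 0.    ,  0.0019, -0.0003]), array([-0.0927,  0.0012,  0.0018]))
```

Insert the first 70 mm slowly.

Emit:
{"fn": "play_rows", "kwargs": {
  "increments": "0 0 0 -0.005 0.001 0.0015 0;0 0 0 -0.015 0.001 0.0015 0;0 0 0 -0.025 0.001 0.0015 0;0 0 0 -0.035 0.001 0.0015 0;0 0 0 -0.045 0.001 0.0015 0;0 0 0 -0.045 0.001 0.0015 0"
}}

```text
time: 12.65
ee_pos: [0.507, -0.0998, 0.0106]
eef_rot: [-0.019, 1.0, -0.0, 0.001]
ft_force: [-0.3, 0.4, -1.4]
width: 0.0392
grip_force: 45.0
```

Emit:
{"fn": "play_rows", "kwargs": {
  "increments": "0 0 0 -0.01 0 0 0;0 0 0 -0.02 0 0 0;0 0 0 -0.03 0 0 0;0 0 0 -0.038 0 0 0;0 0 0 -0.042 0 0 0;0 0 0 -0.042 0 0 0;0 0 0 -0.042 0 0 0"
}}

```text
time: 13.35
ee_pos: [0.547, -0.0982, 0.0104]
eef_rot: [-0.019, 1.0, 0.0, -0.0]
ft_force: [0.2, -0.3, -1.3]
width: 0.0396
grip_force: 45.0
```

```bash
python3 - <<'E'
from bench import *;from h import *
s=read_state();print(s["ee_pos"],s["ft_force"],plan((.555,-.0976,.0085),.038,s))
E
```

```text
[ 0.54702768 -0.0982207   0.01036857] [ 0.15194064 -0.34371461 -1.25396815] (array([ 0.0002, -0.0004, -0.0009]), array([-0.008 ,  0.0003,  0.0019]))
```

Emit:
{"fn": "play_rows", "kwargs": {
  "increments": "0 0 0 -0.003 0 0.001 0;0 0 0 -0.006 0 0.002 0;0 0 0 -0.008 0 0.002 0;0 0 0 -0.009 0 0.002 0;0 0 0 -0.009 0 0.002 0"
}}

```text
time: 13.85
ee_pos: [0.5533, -0.0979, 0.0075]
eef_rot: [-0.018, 1.0, 0.0, -0.003]
ft_force: [-12.0, 0.7, 4.5]
width: 0.0394
grip_force: 45.0
```

Back stop reached (-12 N). Release, lift and check.

Emit:
{"fn": "play_rows", "kwargs": {
  "increments": "0 0 0 -0.008 0 0.001 0.62;0 0 0 -0.008 0 0.001 0.62;0 0 0 -0.008 0 0.001 0.62;0 0 0 -0.008 0 0.001 0.62;0 0 0 -0.008 0 0.001 0.62;0 0 0 -0.008 0 -0.04 0.62;0 0 0 -0.008 0 -0.09 0.62;0 0 0 -0.008 0 -0.13 0.62"
}}

```text
time: 14.65
ee_pos: [0.5644, -0.0979, 0.141]
eef_rot: [-0.018, 1.0, -0.0, 0.001]
ft_force: [1.0, -0.5, 0.2]
width: 0.0541
grip_force: 0.0
```

Emit:
{"fn": "play_rows", "kwargs": {
  "increments": "0 0 0 0.1 0 -0.08 0.9;0 0 0 0.1 0 -0.08 0.9;0 0 0 0.1 0 -0.08 0.9;0 0 0 0.1 0 -0.08 0.9"
}}

```text
time: 15.05
ee_pos: [0.4636, -0.102, 0.2214]
eef_rot: [-0.018, 1.0, 0.001, 0.003]
ft_force: [0.5, -1.2, -0.5]
width: 0.0753
grip_force: 0.0
```

```bash
python3 - <<'E'
from h import *
from bench import read_state
s,c,T=wrist("w5");print(s["ee_pos"],s["ft_force"])
im=c["color"]
t=proj(c,T,(.5568,-.0975,.028));print("exp tag",t,"exp tail end",proj(c,T,(.5349,-.0984,.018)))
X,Y=np.meshgrid(np.arange(512),np.arange(384))
for i,st,ce,m in blobs((im.max(2)<95)&(abs(X-t[0])<25)&(abs(Y-t[1])<25),60):print("dark",st.tolist(),ce.round(1),onplane(c,T,ce,.028).round(4))
print(plan((.496+.0293,.3+.0065,.2),.211,read_state()))
E
```

```text
[ 0.46358861 -0.10198568  0.22137424] [ 0.52092654 -1.23760151 -0.50555841]
exp tag [256.51526512 237.23499819] exp tail end [256.43734209 218.93540777]
dark [246, 225, 22, 24, 405] [256.6 235.6] [ 0.5545 -0.0975  0.028 ]
dark [232, 255, 50, 8, 353] [256.4 259. ] [ 0.5892 -0.0964  0.028 ]
(array([ 0.0011,  0.0039, -0.174 ]), array([-0.0759,  0.4053,  0.0208]))
```

View pics/w5.png

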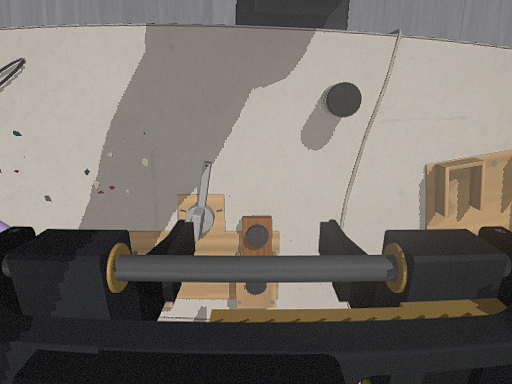

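The round-tagged slide is home: its tag is at (256,236), and the mark shows behind the mouth at (256,287). Now the bar-tagged slide.

Emit:
{"fn": "play_rows", "kwargs": {
  "increments": "0 0 -0.173 -0.076 0.405 0.02 1;0 0 -0.173 -0.076 0.405 0.02 1;0 0 -0.173 -0.076 0.405 0.02 1;0 0 -0.173 -0.076 0.405 0.02 1;0 0 -0.173 -0.076 0.405 0.02 1;0 0 -0.173 -0.076 0.405 0.02 1;0 0 -0.173 -0.076 0.405 0.02 1;0 0 -0.173 -0.076 0.405 0.02 1"
}}

```text
time: 15.9
ee_pos: [0.5235, 0.2963, 0.1972]
eef_rot: [-0.105, 0.994, -0.0, -0.001]
ft_force: [1.3, 0.3, 0.3]
width: 0.0871
grip_force: 0.0
```

```bash
python3 - <<'E'
from bench import *;from h import *
s=read_state();print(s["ee_pos"],plan((.5254,.3064,.04),.211,s))
E
```

```text
[0.52345093 0.2963207  0.19715958] (array([-0.0001, -0.0018, -0.0005]), array([-0.0043,  0.0095,  0.1572]))
```

Emit:
{"fn": "play_rows", "kwargs": {
  "increments": "0 0 0 -0.004 0.009 0.12 1;0 0 0 -0.004 0.009 0.12 1;0 0 0 -0.004 0.009 0.12 1;0 0 0 -0.004 0.009 0.155 1;0 0 0 -0.004 0.009 0.155 1;0 0 0 -0.004 0.009 0.155 1"
}}

```text
time: 16.5
ee_pos: [0.5252, 0.3033, 0.0433]
eef_rot: [-0.105, 0.994, -0.001, -0.001]
ft_force: [0.9, 0.5, 0.4]
width: 0.0871
grip_force: 0.0
```

```bash
python3 - <<'E'
from bench import *;from h import *
s=read_state();print(s["ee_pos"],plan((.5254,.3064,.007),.211,s))
E
```

```text
[0.52518861 0.30333329 0.04334498] (array([-0.0008, -0.002 , -0.0008]), array([-0.0009,  0.003 ,  0.0363]))
```

Emit:
{"fn": "play_rows", "kwargs": {
  "increments": "0 0 0 -0.001 0.003 0.02 1;0 0 0 -0.001 0.003 0.036 1;0 0 0 -0.001 0.003 0.036 1;0 0 0 -0.001 0.003 0.036 1",
  "grip_force": 25
}}

```text
time: 16.9
ee_pos: [0.5261, 0.3066, 0.0088]
eef_rot: [-0.105, 0.994, 0.0, 0.0]
ft_force: [-0.1, -0.5, 0.6]
width: 0.0872
grip_force: 0.0
```

Emit:
{"fn": "play_rows", "kwargs": {
  "increments": "0 0 0 0 0 0 0;0 0 0 0 0 0 0;0 0 0 0 0 0 0;0 0 0 0 0 0 0;0 0 0 0 0 0 0;0 0 0 0 0 0 0;0 0 0 0 0 0 0;0 0 0 0 0 0 0"
}}

```text
time: 17.7
ee_pos: [0.5258, 0.3066, 0.0082]
eef_rot: [-0.105, 0.994, 0.0, 0.0]
ft_force: [-0.1, -0.4, 0.3]
width: 0.0395
grip_force: 25.0
```

Emit:
{"fn": "play_rows", "kwargs": {
  "increments": "0 0 0 0 0 -0.04 0;0 0 0 0 0 -0.08 0;0 0 0 0 0 -0.08 0;0 0 0 0 0 -0.08 0"
}}

```text
time: 18.1
ee_pos: [0.5263, 0.307, 0.0891]
eef_rot: [-0.105, 0.994, 0.001, 0.001]
ft_force: [-0.2, -0.3, -1.4]
width: 0.0401
grip_force: 25.0
```

```bash
python3 - <<'E'
from bench import *;from h import *
s=read_state();print(s["ee_pos"],s["width"],plan((.59,.061,.087),.038,s),s["ft_force"])
E
```

```text
[0.52627168 0.30696826 0.08905257] 0.040094592776202934 (array([0.0012, 0.0018, 0.1722]), array([-0.011 , -0.2539,  0.0018])) [-0.15008142 -0.26472361 -1.41614101]
```

Emit:
{"fn": "play_rows", "kwargs": {
  "increments": "0 0 0.172 -0.011 -0.254 0.002 0;0 0 0.172 -0.011 -0.254 0.002 0;0 0 0.172 -0.011 -0.254 0.002 0;0 0 0.172 -0.011 -0.254 0.002 0;0 0 0.172 -0.011 -0.254 0.002 0;0 0 0.172 -0.011 -0.254 0.002 0;0 0 0.172 -0.011 -0.254 0.05 0;0 0 0.172 -0.011 -0.254 0.05 0"
}}

```text
time: 18.9
ee_pos: [0.585, 0.0597, 0.032]
eef_rot: [-0.019, 1.0, -0.001, -0.005]
ft_force: [-1.0, 1.4, -1.3]
width: 0.0395
grip_force: 25.0
```

Emit:
{"fn": "play_rows", "kwargs": {
  "increments": "0 0 0 0 0 0 0;0 0 0 0 0 0 0"
}}

```text
time: 19.1
ee_pos: [0.5901, 0.061, 0.0393]
eef_rot: [-0.019, 1.0, 0.0, 0.001]
ft_force: [0.2, -0.3, -0.3]
width: 0.0395
grip_force: 25.0
```

```bash
python3 - <<'E'
from bench import *;from h import *
s=read_state();print(s["ee_pos"],s["width"],plan((.59,.061,.0038),.038,s),s["ft_force"])
E
```

```text
[0.59012619 0.06095472 0.03925807] 0.03954904219510617 (array([0.0002, 0.0011, 0.0007]), array([0.0002, 0.    , 0.0355])) [ 0.239229   -0.32601973 -0.25442317]
```

Emit:
{"fn": "play_rows", "kwargs": {
  "increments": "0 0 0 0 0 0.015 0;0 0 0 0 0 0.028 0;0 0 0 0 0 0.032 0;0 0 0 0 0 0.034 0;0 0 0 0 0 0.0355 0;0 0 0 0 0 0.0355 0;0 0 0 0 0 0.0355 0"
}}

```text
time: 19.8
ee_pos: [0.5891, 0.0606, 0.0037]
eef_rot: [-0.019, 1.0, 0.0, -0.001]
ft_force: [-8.2, -0.6, 16.4]
width: 0.0396
grip_force: 25.0
```

Emit:
{"fn": "play_rows", "kwargs": {
  "increments": "0 0 0 0 0 -0.001 0.7;0 0 0 0 0 -0.001 0.7;0 0 0 0 0 -0.001 0.7;0 0 0 0 0 -0.001 0.7;0 0 0 0 0 -0.001 0.7;0 0 0 0 0 -0.001 0.7;0 0 0 0 0 -0.04 0.75;0 0 0 0 0 -0.09 0.75"
}}

```text
time: 20.6
ee_pos: [0.5877, 0.0602, 0.0914]
eef_rot: [-0.019, 1.0, -0.001, -0.002]
ft_force: [0.2, 0.7, 0.9]
width: 0.0644
grip_force: 0.0
```

Emit:
{"fn": "play_rows", "kwargs": {
  "increments": "0 0 0 0.12 0 -0.12 0.8;0 0 0 0.12 0 -0.12 0.8;0 0 0 0.12 0 -0.12 0.8;0 0 0 0.12 0 -0.12 0.8;0 0 0 0.12 0 -0.12 0.8;0 0 0 0.12 0 -0.12 0.8"
}}

```text
time: 21.2
ee_pos: [0.4699, 0.056, 0.2125]
eef_rot: [-0.019, 1.0, 0.0, 0.0]
ft_force: [-0.2, 0.0, -0.1]
width: 0.0696
grip_force: 0.0
```

```bash
python3 - <<'E'
from h import *
from bench import read_state
s,c,T=wrist("w6");print(s["ee_pos"],s["ft_force"])
im=c["color"];hsv=cv2.cvtColor(im,cv2.COLOR_RGB2HSV)
t=proj(c,T,(.517,.06,.024));print("exp tag",t)
X,Y=np.meshgrid(np.arange(512),np.arange(384))
for i,st,ce,m in blobs((im.max(2)<95)&(abs(X-t[0])<25)&(abs(Y-t[1])<20),30):print("dark",st.tolist(),ce.round(1),onplane(c,T,ce,.024).round(4))
w=(hsv[...,1]>110)&(hsv[...,0]<18)&(abs(X-t[0])<30)&(Y>t[1]-30)&(Y<t[1]+45)
for i,st,ce,m in blobs(w,100):
    print("wood",st.tolist(),ce.round(1))
    for v in range(st[1]+4,st[1]+st[3]-4,8):
        u=np.where(w[v])[0];print(v,u.min(),u.max(),onplane(c,T,((u.min()+u.max())/2,v),.014).round(4))
E
```

```text
[0.46991949 0.05600887 0.21249609] [-0.15452573  0.00631111 -0.12509285]
exp tag [257.56264716 206.19870177]
dark [243, 199, 27, 10, 240] [256.1 203. ] [0.5129 0.058  0.024 ]
wood [242, 184, 30, 68, 1314] [256.4 219.2]
188 242 271 [0.4961 0.0578 0.014 ]
196 242 271 [0.5068 0.0583 0.014 ]
204 242 271 [0.5176 0.0587 0.014 ]
212 242 271 [0.5286 0.0591 0.014 ]
220 242 270 [0.5398 0.0589 0.014 ]
228 242 270 [0.5512 0.0593 0.014 ]
236 242 270 [0.5628 0.0598 0.014 ]
244 242 270 [0.5746 0.0603 0.014 ]
```

```bash
python3 - <<'E'
from bench import *;from h import *
s=read_state();print(s["ee_pos"],plan((.5112,.0585,.04),.035,s))
E
```

```text
[0.46982291 0.05588349 0.21178829] (array([-0.0002, -0.0006,  0.0032]), array([-0.0416,  0.0011,  0.1718]))
```

Emit:
{"fn": "play_rows", "kwargs": {
  "increments": "0 0 0.003 -0.041 0.001 0.1 0.8;0 0 0.003 -0.041 0.001 0.14 0.8;0 0 0.003 -0.041 0.001 0.172 0.8;0 0 0.003 -0.041 0.001 0.172 0.8;0 0 0.003 -0.041 0.001 0.172 0.8;0 0 0.003 -0.041 0.001 0.172 0.8"
}}

```text
time: 21.85
ee_pos: [0.5104, 0.058, 0.0401]
eef_rot: [-0.017, 1.0, -0.001, -0.001]
ft_force: [-0.1, 0.0, 0.6]
width: 0.0697
grip_force: 0.0
```

```bash
python3 - <<'E'
from bench import *;from h import *
s=read_state();print(s["ee_pos"],plan((.5112,.0585,.004),.035,s))
E
```

```text
[0.51043305 0.0580431  0.04014412] (array([-0.0011, -0.0019, -0.0002]), array([-0.0009,  0.0005,  0.0361]))
```

Emit:
{"fn": "play_rows", "kwargs": {
  "increments": "0 0 0 -0.001 0.001 0.02 0.8;0 0 0 -0.001 0.001 0.034 0.8;0 0 0 -0.001 0.001 0.036 0.8;0 0 0 -0.001 0.001 0.036 0.8;0 0 0 -0.001 0.001 0.036 0.8"
}}

```text
time: 22.35
ee_pos: [0.5121, 0.0596, 0.0056]
eef_rot: [-0.018, 1.0, 0.0, 0.001]
ft_force: [0.7, 0.4, 0.3]
width: 0.0697
grip_force: 0.0
```

```bash
python3 - <<'E'
from bench import *;from h import *
s=read_state();print(s["ee_pos"],plan((.5112,.0585,.0038),.035,s))
E
```

```text
[0.51211374 0.05960625 0.0055576 ] (array([0.0004, 0.0013, 0.0001]), array([ 0.001 , -0.0011,  0.0018]))
```

Emit:
{"fn": "play_rows", "kwargs": {
  "increments": "0 0 0 0 -0.001 0.0015 0;0 0 0 0 -0.001 0.0015 0;0 0 0 0 -0.001 0.0015 0;0 0 0 0 -0.001 0.0015 0;0 0 0 0 -0.001 0.0015 0;0 0 0 0 -0.001 0.0015 0;0 0 0 0 -0.001 0.0015 0;0 0 0 0 -0.001 0.0015 0",
  "grip_force": 45
}}

```text
time: 23.15
ee_pos: [0.5116, 0.0585, 0.0032]
eef_rot: [-0.018, 1.0, 0.0, 0.0]
ft_force: [-1.0, -0.4, 2.2]
width: 0.0392
grip_force: 45.0
```

Emit:
{"fn": "play_rows", "kwargs": {
  "increments": "0 0 0 0 0 -0.03 0;0 0 0 0 0 -0.07 0;0 0 0 0 0 -0.07 0;0 0 0 0 0 -0.07 0"
}}

```text
time: 23.55
ee_pos: [0.512, 0.0587, 0.0737]
eef_rot: [-0.018, 1.0, 0.0, 0.001]
ft_force: [-0.3, 1.1, -0.7]
width: 0.0393
grip_force: 45.0
```

```bash
python3 - <<'E'
from bench import *;from h import *
s=read_state();print(s["ee_pos"],s["ft_force"],s["width"],plan((.46,-.2511,.09),.038,s))
E
```

```text
[0.51203092 0.05870798 0.07369266] [-0.34339373  1.06606359 -0.72444193] 0.039317340230463106 (array([ 0.0007,  0.0017, -0.0028]), array([ 0.0629, -0.3078, -0.0166]))
```

Emit:
{"fn": "play_rows", "kwargs": {
  "increments": "0 0 -0.003 0.063 -0.308 -0.017 0;0 0 -0.003 0.063 -0.308 -0.017 0;0 0 -0.003 0.063 -0.308 -0.017 0;0 0 -0.003 0.063 -0.308 -0.017 0;0 0 -0.003 0.063 -0.308 -0.017 0;0 0 -0.003 0.063 -0.308 -0.017 0;0 0 -0.003 0.063 -0.308 -0.017 0;0 0 -0.003 0.063 -0.308 -0.017 0"
}}

```text
time: 24.35
ee_pos: [0.4575, -0.2544, 0.089]
eef_rot: [-0.017, 1.0, -0.0, -0.001]
ft_force: [-0.2, 0.1, -0.6]
width: 0.0393
grip_force: 45.0
```

Emit:
{"fn": "play_rows", "kwargs": {
  "increments": "0 0 0 0 0 0.04 0;0 0 0 0 0 0.04 0;0 0 0 0 0 0.04 0"
}}

```text
time: 24.65
ee_pos: [0.4587, -0.2502, 0.0495]
eef_rot: [-0.02, 1.0, 0.001, -0.002]
ft_force: [-0.1, -0.1, 0.1]
width: 0.0395
grip_force: 45.0
```

```bash
python3 - <<'E'
from bench import *;from h import *
s=read_state();print(s["ee_pos"],s["ft_force"],s["width"],plan((.465,-.2511,.0115),.038,s))
E
```

```text
[ 0.45874984 -0.25021308  0.04945114] [-0.07332091 -0.07403633  0.14629439] 0.03947662900279806 (array([ 0.0011, -0.003 ,  0.0015]), array([-0.0063, -0.0012,  0.0379]))
```

Emit:
{"fn": "play_rows", "kwargs": {
  "increments": "0 0 0 0 -0.001 0.03 0;0 0 0 0 -0.001 0.038 0;0 0 0 0 -0.001 0.038 0;0 0 0 0 -0.001 0.038 0"
}}

```text
time: 25.05
ee_pos: [0.46, -0.2526, 0.0133]
eef_rot: [-0.019, 1.0, -0.0, 0.0]
ft_force: [-0.6, 1.0, 0.2]
width: 0.0393
grip_force: 45.0
```

```bash
python3 - <<'E'
from bench import *;from h import *
s=read_state();print(s["ee_pos"],s["ft_force"],s["width"],plan((.465,-.2511,.0115),.038,s),plan((.5606,-.2475,.0115),.038,s))
E
```

```text
[ 0.46002764 -0.25258467  0.01325074] [-0.63137642  0.99125983  0.19682514] 0.03932598991048456 (array([-0.0002,  0.0008,  0.0003]), array([-0.005 ,  0.0013,  0.0018])) (array([-0.0002,  0.0008,  0.0003]), array([-0.1007,  0.0012,  0.0018]))
```

Emit:
{"fn": "play_rows", "kwargs": {
  "increments": "0 0 0 -0.005 0.001 0.0015 0;0 0 0 -0.015 0.001 0.0015 0;0 0 0 -0.025 0.001 0.0015 0;0 0 0 -0.035 0.001 0.0015 0;0 0 0 -0.045 0.001 0.0015 0;0 0 0 -0.05 0.001 0.0015 0;0 0 0 -0.05 0.001 0.0015 0"
}}

```text
time: 25.75
ee_pos: [0.5101, -0.2494, 0.0105]
eef_rot: [-0.019, 1.0, -0.0, -0.0]
ft_force: [1.1, 0.4, -0.3]
width: 0.0392
grip_force: 45.0
```

Emit:
{"fn": "play_rows", "kwargs": {
  "increments": "0 0 0 -0.01 0 0 0;0 0 0 -0.02 0 0 0;0 0 0 -0.03 0 0 0;0 0 0 -0.038 0 0 0;0 0 0 -0.042 0 0 0;0 0 0 -0.042 0 0 0;0 0 0 -0.042 0 0 0"
}}

```text
time: 26.45
ee_pos: [0.551, -0.2481, 0.0105]
eef_rot: [-0.019, 1.0, 0.0, -0.0]
ft_force: [-0.8, 0.4, -0.3]
width: 0.0395
grip_force: 45.0
```

Emit:
{"fn": "play_rows", "kwargs": {
  "increments": "0 0 0 -0.002 0 0.001 0;0 0 0 -0.004 0 0.002 0;0 0 0 -0.006 0 0.002 0;0 0 0 -0.007 0 0.002 0;0 0 0 -0.007 0 0.002 0"
}}

```text
time: 26.95
ee_pos: [0.5585, -0.2477, 0.0086]
eef_rot: [-0.019, 1.0, 0.0, 0.0]
ft_force: [-0.8, -1.0, -1.3]
width: 0.0394
grip_force: 45.0
```

Emit:
{"fn": "play_rows", "kwargs": {
  "increments": "0 0 0 -0.001 0 0.001 0;0 0 0 -0.002 0 0.001 0;0 0 0 -0.003 0 0.001 0;0 0 0 -0.003 0 0.001 0"
}}

```text
time: 27.35
ee_pos: [0.5595, -0.2478, 0.0072]
eef_rot: [-0.019, 1.0, 0.0, -0.002]
ft_force: [-8.2, 1.0, 4.4]
width: 0.0392
grip_force: 45.0
```

The bar-tagged slide is home too (-8 N at the stop). Release, then look at the collar.

Emit:
{"fn": "play_rows", "kwargs": {
  "increments": "0 0 0 -0.002 0 0 0.62;0 0 0 -0.002 0 0 0.62;0 0 0 -0.002 0 0 0.62;0 0 0 -0.002 0 0 0.62;0 0 0 -0.002 0 0 0.62;0 0 0 -0.002 0 -0.04 0.62;0 0 0 -0.002 0 -0.09 0.62;0 0 0 -0.002 0 -0.13 0.62"
}}

```text
time: 28.15
ee_pos: [0.5635, -0.2479, 0.1401]
eef_rot: [-0.019, 1.0, -0.0, 0.001]
ft_force: [0.1, -0.7, 0.6]
width: 0.0544
grip_force: 0.0
```

Emit:
{"fn": "play_rows", "kwargs": {
  "increments": "0 0 0 0.11 0.07 -0.08 0.62;0 0 0 0.11 0.07 -0.08 0.62;0 0 0 0.11 0.07 -0.08 0.62;0 0 0 0.11 0.07 -0.08 0.62;0 0 0 0.11 0.07 -0.08 0.62;0 0 0 0.11 0.07 -0.08 0.62"
}}

```text
time: 28.75
ee_pos: [0.4511, -0.1819, 0.217]
eef_rot: [-0.019, 1.0, -0.0, -0.0]
ft_force: [0.8, 0.2, -0.1]
width: 0.0542
grip_force: 0.0
```

```bash
python3 - <<'E'
from h import *
s,c,T=wrist("w7");print(s["ee_pos"],s["joint_positions"].round(2))
for n,p in(("hubtop",(.5358,-.1731,.049)),("btag",(.5628,-.2475,.028)),("rtag",(.5568,-.0975,.028))):print(n,proj(c,T,p).round(1))
im=c["color"][130:270,150:360];cv2.imwrite("pics/w7c.png",cv2.resize(im,None,fx=3.8,fy=3.8,interpolation=cv2.INTER_CUBIC)[:,:,::-1])
E
```

```text
[ 0.45110187 -0.18194017  0.21702862] [-0.22  0.01  0.52  1.85 -0.    1.29  1.91]
hubtop [260.4 241. ]
btag [203.2 250.2]
rtag [316.5 250.1]
```

View pics/w7c.png

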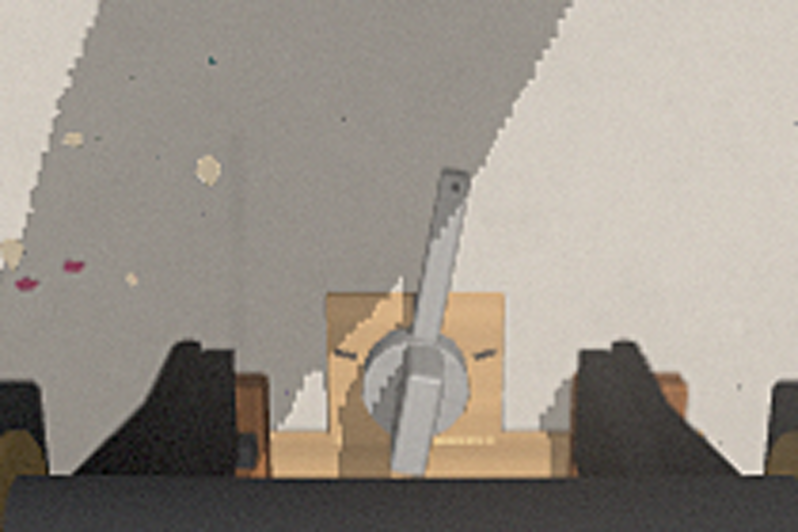

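Both tails stick out evenly. The collar disc is centred at crop (416,385) and its tip is at (455,172), so the arm is already a bit negative. J7 would run out of range turning it directly (1.91 + 1.45), so I'll half-turn the tool first.

```bash
python3 - <<'E'
from h import *
c=load("w7");T=c["T"]
f=lambda x,y,z:onplane(c,T,(150+x/3.8-.4,130+y/3.8-.4),z)
h=f(416,385,.018);t=f(455,172,.018);print("hub",h,"tip",t,np.hypot(*(t-h)[:2]))
a=np.arctan2(t[1]-h[1],t[0]-h[0]);print("arm dir",a,"joint",(a-.038)-np.pi)
print("fin top near end",f(425,376,.049),"fin far",f(410,475,.049), "tongue tip",f(415,293,.004))
E
```

```text
hub [ 0.53635991 -0.17448493  0.018     ] tip [ 0.45945249 -0.164793    0.018     ] 0.07751570211569565
arm dir 3.0162328466380335 joint -0.16335980695175945
fin top near end [ 0.51919636 -0.17256458  0.049     ] fin far [ 0.55470654 -0.17592499  0.049     ] tongue tip [ 0.50724834 -0.17594686  0.004     ]
```

Emit:
{"fn": "play_rows", "kwargs": {
  "increments": "0 0 1.1 0 0 0 0.62;0 0 1.1 0 0 0 0.62;0 0 1.1 0 0 0 0.62;0 0 1.1 0 0 0 0.62;0 0 1.1 0 0 0 0.62;0 0 1.1 0 0 0 0.62;0 0 1.1 0 0 0 0.62;0 0 1.1 0 0 0 0.62"
}}

```text
time: 29.6
ee_pos: [0.4509, -0.1823, 0.2162]
eef_rot: [0.509, 0.861, -0.001, -0.001]
ft_force: [0.1, 0.1, -0.4]
width: 0.0539
grip_force: 0.0
```

Emit:
{"fn": "play_rows", "kwargs": {
  "increments": "0 0 1.1 0 0 0 0.62;0 0 1.1 0 0 0 0.62;0 0 1.1 0 0 0 0.62;0 0 1.1 0 0 0 0.62;0 0 1.1 0 0 0 0.62;0 0 1.1 0 0 0 0.62;0 0 1.1 0 0 0 0.62;0 0 1.1 0 0 0 0.62"
}}

```text
time: 30.4
ee_pos: [0.4509, -0.1824, 0.2162]
eef_rot: [0.884, 0.468, -0.001, -0.0]
ft_force: [-0.3, 0.5, -0.7]
width: 0.0534
grip_force: 0.0
```

```bash
python3 - <<'E'
from bench import *;from h import *
s=read_state();print(s["joint_positions"].round(2),plan((.5366,-.1743,.1),-.12+np.pi,s))
E
```

```text
[-0.23  0.01  0.53  1.85 -0.    1.29 -0.3 ] (array([-5.0000e-04,  3.2000e-03,  1.0933e+00]), array([0.0551, 0.0665, 0.1159]))
```

Emit:
{"fn": "play_rows", "kwargs": {
  "increments": "0 0 1.093 0.055 0.066 0.116 0.55;0 0 1.093 0.055 0.066 0.116 0.55;0 0 1.093 0.055 0.066 0.116 0.55;0 0 1.093 0.055 0.066 0.116 0.55;0 0 1.093 0.055 0.066 0.116 0.55;0 0 1.093 0.055 0.066 0.116 0.55;0 0 1.093 0.055 0.066 0.116 0.55;0 0 1.093 0.055 0.066 0.116 0.55",
  "grip_force": 25
}}

```text
time: 31.2
ee_pos: [0.536, -0.1736, 0.0998]
eef_rot: [0.998, -0.06, -0.002, 0.001]
ft_force: [-0.3, -0.1, 0.1]
width: 0.0479
grip_force: 0.0
```

```bash
python3 - <<'E'
from bench import *;from h import *
s=read_state();print(s["ee_pos"],s["joint_positions"].round(2),plan((.5366,-.1743,.024),-.12+np.pi,s))
E
```

```text
[ 0.53603184 -0.17360028  0.09976495] [-0.31  0.35  0.65  1.8  -0.23  1.08 -1.27] (array([0.0019, 0.0029, 0.0007]), array([0.0009, 0.0005, 0.0758]))
```

Emit:
{"fn": "play_rows", "kwargs": {
  "increments": "0 0 0 0 0 0.04 0.55;0 0 0 0 0 0.065 0.55;0 0 0 0 0 0.074 0.55;0 0 0 0 0 0.074 0.55;0 0 0 0 0 0.074 0.55"
}}

```text
time: 31.7
ee_pos: [0.5367, -0.1736, 0.0281]
eef_rot: [0.998, -0.057, 0.0, 0.0]
ft_force: [0.3, -0.1, 1.1]
width: 0.0482
grip_force: 0.0
```

Emit:
{"fn": "play_rows", "kwargs": {
  "increments": "0 0 0 0 0 0 0;0 0 0 0 0 0 0;0 0 0 0 0 0 0;0 0 0 0 0 0 0;0 0 0 0 0 0 0;0 0 0 0 0 0 0;0 0 0 0 0 0 0"
}}

```text
time: 32.4
ee_pos: [0.5362, -0.175, 0.0279]
eef_rot: [0.998, -0.057, 0.0, 0.001]
ft_force: [1.0, -6.8, -1.9]
width: 0.0117
grip_force: 25.0
```

Emit:
{"fn": "play_rows", "kwargs": {
  "increments": "0 0 -0.12 0 0 0 0;0 0 -0.24 0 0 0 0;0 0 -0.36 0 0 0 0;0 0 -0.48 0 0 0 0;0 0 -0.6 0 0 0 0;0 0 -0.72 0 0 0 0;0 0 -0.72 0 0 0 0"
}}

```text
time: 33.1
ee_pos: [0.5365, -0.1764, 0.0279]
eef_rot: [0.954, 0.3, 0.0, 0.002]
ft_force: [2.5, -10.7, -4.7]
width: 0.0116
grip_force: 25.0
```

Emit:
{"fn": "play_rows", "kwargs": {
  "increments": "0 0 -0.1 0 0 0 0;0 0 -0.2 0 0 0 0;0 0 -0.3 0 0 0 0;0 0 -0.38 0 0 0 0;0 0 -0.44 0 0 0 0;0 0 -0.44 0 0 0 0"
}}

```text
time: 33.7
ee_pos: [0.5371, -0.177, 0.0279]
eef_rot: [0.866, 0.5, 0.0, 0.003]
ft_force: [7.6, -12.5, -9.0]
width: 0.0118
grip_force: 25.0
```

```bash
python3 - <<'E'
from bench import *;from h import *
s=read_state();print(s["ee_pos"],s["joint_positions"].round(2),s["torque"].round(2),s["ft_force"].round(1),plan((.5366,-.1743,.028),.038+1.29+np.pi,s))
E
```

```text
[ 0.53711179 -0.17696154  0.02789982] [-0.08  0.41  0.38  1.84 -0.18  0.92 -0.15] [-2.92 -1.42  0.04] [  7.6 -12.5  -9. ] (array([ 0.005 ,  0.0033, -0.2818]), array([ 0.002 , -0.0018, -0.0001]))
```

Emit:
{"fn": "play_rows", "kwargs": {
  "increments": "0 0 -0.08 -0.001 0.002 0 0;0 0 -0.16 -0.001 0.002 0 0;0 0 -0.22 -0.001 0.002 0 0;0 0 -0.27 -0.001 0.002 0 0;0 0 -0.28 -0.001 0.002 0 0;0 0 -0.28 -0.001 0.002 0 0"
}}

```text
time: 34.3
ee_pos: [0.5377, -0.1773, 0.0279]
eef_rot: [0.788, 0.615, -0.0, 0.002]
ft_force: [2.5, -7.6, -2.4]
width: 0.0121
grip_force: 25.0
```

```bash
python3 - <<'E'
from bench import *;from h import *
s=read_state();print(s["ee_pos"],s["torque"].round(2),s["ft_force"].round(1),plan((.5366,-.1743,.028),.038+1.3+np.pi,s))
E
```

```text
[ 0.53769171 -0.17728799  0.02787974] [-1.71 -0.41  0.01] [ 2.5 -7.6 -2.4] (array([ 0.0021,  0.0023, -0.0126]), array([ 0.0026, -0.0018, -0.0001]))
```

Emit:
{"fn": "play_rows", "kwargs": {
  "increments": "0 0 0 0 0 0 0.45;0 0 0 0 0 0 0.45;0 0 0 0 0 0 0.45;0 0 0 0 0 0 0.45;0 0 0 0 0 0 0.45;0 0 0 0 0 -0.04 0.45;0 0 0 0 0 -0.09 0.45;0 0 0 0 0 -0.12 0.45"
}}

```text
time: 35.1
ee_pos: [0.5383, -0.1751, 0.151]
eef_rot: [0.788, 0.616, 0.001, 0.001]
ft_force: [0.8, 0.1, 0.7]
width: 0.0391
grip_force: 0.0
```

```bash
python3 - <<'E'
from bench import *;from h import *
s=read_state();print(s["ee_pos"],s["ft_force"].round(1),plan((.42,0.12,.3),.7+np.pi,s))
E
```

```text
[ 0.53830075 -0.17514414  0.15103983] [0.8 0.1 0.7] (array([ 0.0029, -0.0012,  0.6265]), array([ 0.2578, -0.1857, -0.1495]))
```

Emit:
{"fn": "play_rows", "kwargs": {
  "increments": "0 0 0 0 0 -0.1 0.45;0 0 0 0 0 -0.15 0.45;0 0 0 0.258 -0.186 -0.15 0.45;0 0 0 0.258 -0.186 -0.15 0.45;0 0 0 0.258 -0.186 -0.15 0.45;0 0 0 0.258 -0.186 -0.15 0.45;0 0 0 0.258 -0.186 -0.15 0.45;0 0 0 0.258 -0.186 -0.15 0.45"
}}

```text
time: 35.9
ee_pos: [0.4261, 0.102, 0.2948]
eef_rot: [0.788, 0.616, 0.0, 0.0]
ft_force: [0.7, 0.3, 0.5]
width: 0.0391
grip_force: 0.0
```

```bash
python3 - <<'E'
from bench import *
import cv2,numpy as np
c=camera("top");np.savez("top9.npz",**c)
cv2.imwrite("pics/top9.png",cv2.resize(c["color"][130:280,200:400],None,fx=4,fy=4,interpolation=cv2.INTER_CUBIC)[:,:,::-1])
print(read_state()["ee_pos"])
E
```

```text
[0.42361348 0.11015184 0.29604818]
```

View pics/top9.png

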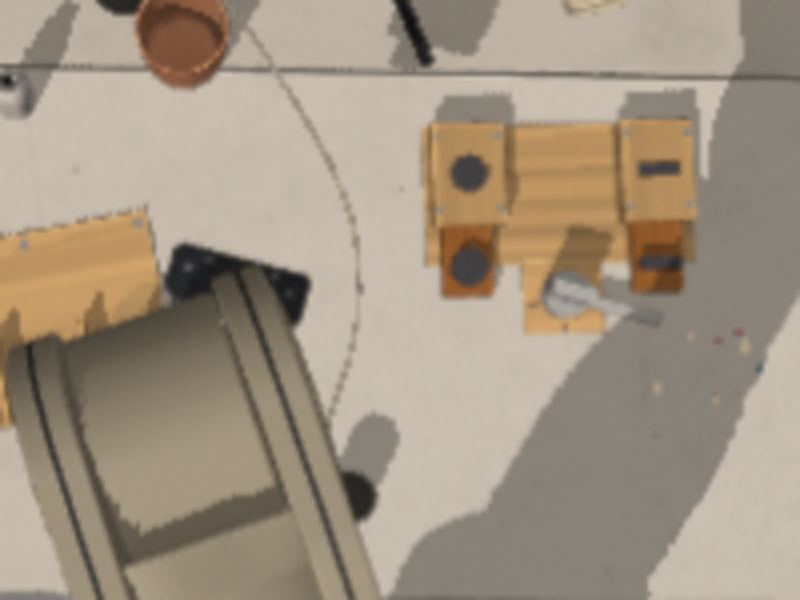

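Both slides are home next to their marks: round mark at (468,173) with tag at (469,266), bar mark at (659,168) with tag at (661,263). The collar runs from its hub at (569,295) to its tip at (658,317). A quick numeric check follows.

```bash
python3 - <<'E'
from h import *
c=load("top9");T=c["camera_from_world"]
f=lambda x,y,z:onplane(c,T,(200+x/4-.4,130+y/4-.4),z)
rm,rt,bm,bt=f(468,173,.031),f(469,266,.028),f(659,168,.031),f(661,263,.028)
R=lambda v:np.array([[np.cos(.038),np.sin(.038)],[-np.sin(.038),np.cos(.038)]])@v[:2]
print("want -73,0:",R(rt-rm),R(bt-bm)); h=f(567,296,.018);t=f(660,319,.018);v=R(t-h);print("tip",R(t-bm),np.hypot(*v),"angle",np.arctan2(-v[1],-v[0]))
E
```

```text
want -73,0: [-0.07270608  0.00185775] [-0.07455054  0.00191144]
tip [-0.1175799   0.00231109] 0.07507949802033335 angle 1.3026276799202132
```

All within tolerance, so I'm handing in.

```bash
python3 -c "
from bench import *
print(close_job())"
```

```text
the job is handed in; nothing more can be done
None
```

The job is handed in at about 36 s of the 72 s allowed: both slides are home in their matching nests, the collar is at the locked mark (about 1.30 rad), and the arm never went near the cup, jar or bottle; the hand-in call gave no verdict.

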